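Chock the rocking tool chest

ROBOT

A 7-joint arm with a two-finger parallel gripper is mounted at the origin on the work surface. World frame = base frame: x ahead of the robot, y to its left, z up, the work surface at z = 0. Lengths are in m, angles in rad, forces in N, time in s.
With the tool pointing down it reaches from about 0.4 to 0.85 m from the base axis. Payload 10.4 kg.
Tool frame: the origin (TCP) lies between the finger pads; the fingertips stand 19 mm ahead of it and the grasp point (between the pads) is the TCP; x points along the fingers, y is the direction in which the jaws open and shut, and the axes are right-handed (so a half turn about x gives the same grasp; the last joint's range is limited). The gripper opens to 87 mm and grips with 3 to 60 N. Pads are 19 mm wide; open, the fingers measure 117 mm over their backs; the gripper's body (75 mm by 190 mm) begins 51 mm behind the grasp point.
Start: joints at [-1.329, 0.332, -0.065, 1.46, 0.022, 1.35, -0.088], TCP at [0.164, 0.603, 0.204] pointing down, gripper open.
Joint ranges: [-2.6, 2.6], [-0.5, 2.12], [-1.47, 1.34], [0.16, 2.42], [-1.27, 4.41], [0.06, 2.06], [-2.6, 2.6]. Speed limits (rad/s): [2.22, 2.22, 2.79, 2.79, 3.14, 3.14, 3.14].

INTERFACE

Orientations are given as a unit quaternion [x, y, z, w].
In Python, from bench import r gives the robot as it stands.
- The arm moves only by the tool drive_tool, never from a script. Its argument "motion" is a list of rows, each a list of 4 numbers: the shift along the tool's x, y, z in cm, then the turn about the tool's x in units of 5 degrees (1.0 is 5 degrees). In form: [[tx, ty, tz, twist], ...]. A call has 1 to 20 rows; each row is the pose to reach, as a shift and turn from the pose commanded when the call began, along the tool's axes at that moment; what a row does not reach only later rows make up. A row lasts 1/12 s, in which the tool goes at most 41.7 mm and 7.16 degrees, less where a joint would pass 70% of its speed; a pose out of reach is approached as far as the arm can. A call with a gripper value outside its range is refused whole. "grip" is the closure in counts, from 0 (fully open) to 255 (shut), set as the call begins (left out, the last holds). The fingers move at their own pace and stop on an object; "force" is the grip in N (left out, the last holds). Time passes only in rows, so rows that repeat a pose let the fingers close. It gives the time, the measured TCP pose, the force and the opening at its end, in the units of the state.
- r.read_state(): the state, without advancing time (a new reading comes with each control period).
- r.camera(name): name is "side" or "top"; returns the picture (420x560x3 uint8, red, green, blue); there is no depth.
- r.calibration(name): a dict with "fx", "fy", "cx", "cy" (pixels), "dist" ([k1, k2, p1, p2, k3] as OpenCV has them; the pictures are not rectified), "xyz" and "orientation" of the camera in the world. Camera axes: x right, y up, looking along -z (the intrinsics and any distortion apply to the point x, -y, -z); pixel columns grow to the right and rows downward; lengths in m; the calibration is good to about 2 mm. A picture is of the moment at which its call begins. calibration takes no time and is no camera call.
- r.close_job(): hands the job in, once; it reports no verdict.
The state is a dict: "time": time; "joint_positions": joint angles; "joint_vel": joint speeds; "joint_torque": joint torques, N m; "ee_pos": TCP position; "eef_rot": TCP orientation; "ft_force": force on the tool from outside, world axes, zero at the start; "torque": the same for the moment, N m; "width": finger opening in m.
Only numpy, scipy, OpenCV 4.12 (cv2) and the standard library are available. Lean on these libraries where they do the work, as an engineer would, in place of code of your own. Each camera call takes 0.05 s, during which the arm holds its last target.

TASK

The green tool chest rocks because one foot, the one under the yellow dot, is too short. Press down on the yellow dot to feel it rock, then push the orange wedge along the bench, thin edge first, under that foot until it is snug, and press on the dot again to check that the chest now stands level and no longer rocks. Do it all by pressing and pushing with the fingers: lift nothing, leave the chest where it stands, leave the other things alone, and move clear at the end.

Things in the scene. Friction and masses are not known exactly. Their poses are not given: they have to be found in the camera images.
- chest: Green tool chest, 3.4 to 4.8 kg, loose. Body 220 (x) x 190 (y) x 70 mm, flat top 88 mm above the bench, on black feet 20 mm square, 18 mm high, at (+-90, +-77) mm; the foot at (-90, -77) is short. Level on the other three feet at the start. Origin: centre of its underside at bench height, z up. Black handle bar along y on the top (x 20 mm, y -50 to 50 mm, up to 115 mm above the bench).
- yellow_dot (a point): Centre of a yellow dot, 26 mm across, on the chest's top right above the short foot: (-90, -77, 88) mm in the chest's frame. A push of 4 to 8 N down here tips this corner until the short foot meets the bench (6 to 11 mm); let go, it comes back level.
- short_foot_edge (a point): Middle of the short foot's lower edge on the chest's -y side: (-90, -87) mm in the chest's frame. It hangs 6 to 11 mm above the bench (differs from run to run, fixed within a run). The wedge goes in beneath this edge, moving about along the chest's +y. The chest's wall stands 8 mm farther out.
- wedge: Orange hard wedge, 0.1 to 0.2 kg, loose, flat on the bench: 110 mm long (x), 90 mm wide (y), top sloping from 24 mm high at the thick end (x = -55 mm, upright flat end face to push on) to 3.5 mm at the thin edge (x = +55 mm). Origin: centre of its underside. It starts 25 to 85 mm short of the short foot, aimed at it within 0.1 rad and 15 mm. Slides under 1 to 3 N; snug, it resists and stays.
- wedge_face (a point): Middle of the top of the wedge's thin edge, (55, 0, 3.5) mm in the wedge's frame; x runs down the slope toward the thin edge, y along the edge, z is square to the sloping top (0.184 rad from the vertical).
- jar: Bystander: glass jar, 52 mm across, 75 mm high; origin at its underside.
- screwdriver: Bystander: red-handled screwdriver lying along its x axis; origin below its middle.
- can: Bystander: yellow can, 48 mm across, 130 mm high; origin at its underside.

How it is judged:
By the outcome, as a careful person would: the job done as asked, in the order asked, and still so for the second after the job is handed in, with the robot touching nothing.
It also fails if it takes over 64 s, if anything falls off the work surface, if the arm or the gripper's body presses on something with over 40 N, if the wrist force passes 120 N, or if a joint passes its speed limit or range.

## Working session

There is one attempt and no reset: what is moved stays moved. The work goes in short steps, Python scripts to look and compute and a tool call to move; the robot and the scene stay as the last step left them, time stands still between calls to the robot, and variables do not carry over. Pictures are saved under pics/ and viewed, and the job is handed in when it is done.

Besides the shell and the picture viewer there is one more tool, called after "Request:" by a JSON object that holds its "fn" and its "kwargs", one argument or row to a line. drive_tool: Moves the arm, as the interface text tells. Its arguments: {"type":"object","properties":{"motion":{"type":"array","items":{"type":"array","items":{"type":"number"}}},"grip":{"type":"number"},"force":{"type":"number"}},"required":["motion"]}

```bash
mkdir -p pics; ls; python3 - <<'E'
from bench import r
import cv2
s=r.read_state();print({k:s[k] for k in ['time','ee_pos','eef_rot','ft_force','width']})
for n in ['side','top']:
    cv2.imwrite(f'pics/{n}0.png',r.camera(n)[:,:,::-1]); print(r.calibration(n))
E
```

```text
pics
{'time': 0.0, 'ee_pos': array([0.163505  , 0.60278884, 0.20313196]), 'eef_rot': array([ 0.09284216,  0.70095166, -0.09387617,  0.70088114]), 'ft_force': array([ 0.25569106, -0.67370586,  0.54826992]), 'width': 0.08692372469912131}
{'fx': 488.4570098995491, 'fy': 488.4570098995491, 'cx': 284.81511199611975, 'cy': 218.51236510496756, 'dist': array([-0.16756347,  0.        ,  0.        ,  0.        ,  0.        ]), 'xyz': array([0.53159933, 0.86973187, 0.63224151]), 'orientation': array([-0.03121655,  0.44229715,  0.89495198, -0.04959549])}
{'fx': 485.9673436616679, 'fy': 485.9673436616679, 'cx': 279.7989007645527, 'cy': 208.1279170292801, 'dist': array([-0.08109698,  0.        ,  0.        ,  0.        ,  0.        ]), 'xyz': array([0.562529  , 0.12410619, 0.96891227]), 'orientation': array([ 0.01856138, -0.01762075, -0.70475396,  0.70899002])}
```

View pics/side0.png

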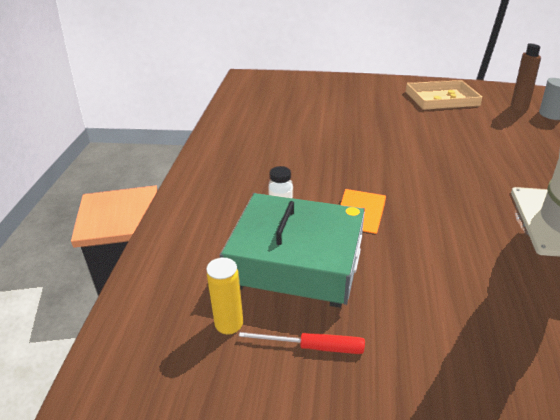

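View pics/top0.png

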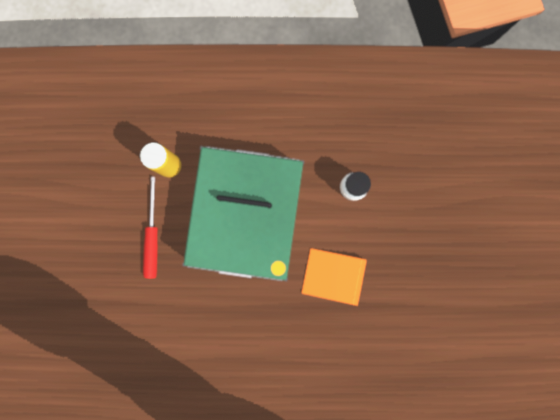

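The side view shows the chest mid-frame, with the yellow dot at about (352,212) and the wedge behind it at about (365,210). In the top view the dot is at (278,268), the wedge at about (334,277) with its thin edge left, the jar at (355,185), and the can and screwdriver at the left.

```bash
cat > h.py <<'E'
import numpy as np, cv2
from bench import r
from scipy.spatial.transform import Rotation as R
def ray(n,uv):
    c=r.calibration(n);K=np.array([[c['fx'],0,c['cx']],[0,c['fy'],c['cy']],[0,0,1]])
    p=cv2.undistortPoints(np.array(uv,float).reshape(-1,1,2),K,c['dist']).reshape(-1,2)
    d=np.c_[p[:,0],-p[:,1],-np.ones(len(p))]
    return np.array(c['xyz']),R.from_quat(c['orientation']).apply(d)
def onz(n,uv,z):
    o,d=ray(n,uv); z=np.broadcast_to(z,len(d)); return o+d*((z-o[2])/d[:,2])[:,None]
def masks(im):
    h=cv2.cvtColor(im,cv2.COLOR_RGB2HSV)
    return {'green':cv2.inRange(h,(65,80,40),(90,255,255)),'yellow':cv2.inRange(h,(25,150,150),(33,255,255)),'orange':cv2.inRange(h,(10,200,180),(20,255,255))}
def blobs(m,a=60):
    cs,_=cv2.findContours(m,cv2.RETR_EXTERNAL,cv2.CHAIN_APPROX_NONE)
    return [c for c in sorted(cs,key=cv2.contourArea,reverse=True) if cv2.contourArea(c)>a]
def quad(c):
    hull=cv2.convexHull(c)
    return cv2.approxPolyN(hull,4,ensure_convex=True).reshape(-1,2).astype(float)
def cen(c):
    m=cv2.moments(c);return np.array([m['m10'],m['m01']])/m['m00']
E
python3 - <<'E'
from h import *
np.set_printoptions(precision=4,suppress=True)
im=cv2.imread('pics/top0.png')[:,:,::-1].copy(); M=masks(im)
for k in M:
    for c in blobs(M[k]): print(k,cv2.contourArea(c),cen(c),quad(c).tolist() )
g=quad(blobs(M['green'])[0]); print('chest top',onz('top',g,.088)); 
for c in blobs(M['yellow'])[:3]: print('y',onz('top',[cen(c)],.088))
w=quad(blobs(M['orange'])[0]) ; print('wedge z0',onz('top',w,0.0035),'\n',onz('top',w,.024))
ims=cv2.imread('pics/side0.png')[:,:,::-1].copy(); M=masks(ims)
for c in blobs(M['yellow'],20)[:3]: print('side y',cen(c),onz('side',[cen(c)],.088))
for c in blobs(M['orange'],20)[:3]: print('side o',quad(c).tolist(),onz('side',quad(c),.012))
print(onz('top',[[355,184]],.075),onz('top',[[356,197]],0))
E
```

```text
green 11645.0 [242.3466 211.9208] [[302.0, 162.0], [286.0, 279.0], [183.0, 264.0], [201.0, 147.0]]
yellow 123.0 [277.9756 267.9065] [[284.0, 262.0], [284.0, 274.0], [272.0, 274.0], [272.0, 262.0]]
chest top [[0.6922 0.0854 0.088 ]
 [0.4796 0.1135 0.088 ]
 [0.5052 0.3003 0.088 ]
 [0.719  0.2706 0.088 ]]
y [[0.4995 0.1281 0.088 ]]Traceback (most recent call last):
  File "<stdin>", line 8, in <module>
IndexError: list index out of range
```

```bash
python3 - <<'E'
from h import *
np.set_printoptions(precision=4,suppress=True)
im=cv2.imread('pics/top0.png')[:,:,::-1].copy(); print(cv2.cvtColor(im,cv2.COLOR_RGB2HSV)[277,334],cv2.cvtColor(im,cv2.COLOR_RGB2HSV)[300,300])
E
sed -i "s/(10,200,180),(20,255,255)/(8,200,150),(24,255,255)/" h.py
python3 - <<'E'
from h import *
np.set_printoptions(precision=4,suppress=True)
im=cv2.imread('pics/top0.png')[:,:,::-1].copy(); M=masks(im)
c=[c for c in blobs(M['orange']) if 230<cen(c)[1]<320 and cen(c)[0]>290][0]
w=quad(c); print(w.tolist())
print('wedge z.0035\n',onz('top',w,0.0035),'\nz.024\n',onz('top',w,.024))
ims=cv2.imread('pics/side0.png')[:,:,::-1].copy(); M=masks(ims)
for c in blobs(M['yellow'],20)[:3]: print('side y',cen(c),onz('side',[cen(c)],.088))
for c in blobs(M['orange'],20)[:3]: print('side o',quad(c).tolist(),onz('side',quad(c),.012))
print(onz('top',[[355,184]],.075),onz('top',[[356,197]],0))
E
```

```text
[ 17 178 247] [ 10 130 135]Traceback (most recent call last):
  File "<stdin>", line 4, in <module>
IndexError: list index out of range
```

```bash
sed -i "s/(8,200,150),(24,255,255)/(12,150,190),(23,255,255)/" h.py
python3 - <<'E'
from h import *
np.set_printoptions(precision=4,suppress=True)
im=cv2.imread('pics/top0.png')[:,:,::-1].copy(); M=masks(im)
c=[c for c in blobs(M['orange']) if 230<cen(c)[1]<320 and cen(c)[0]>290][0]
w=quad(c); print(w.tolist())
print('wedge z.0035\n',onz('top',w,0.0035),'\nz.024\n',onz('top',w,.024))
ims=cv2.imread('pics/side0.png')[:,:,::-1].copy(); M=masks(ims)
for c in blobs(M['yellow'],20)[:3]: print('side y',cen(c),onz('side',[cen(c)],.088))
for c in blobs(M['orange'],20)[:3]: print('side o',quad(c).tolist(),onz('side',quad(c),.012))
print(onz('top',[[355,184]],.075),onz('top',[[356,197]],0))
E
```

```text
[[366.0, 259.0], [357.0, 305.0], [301.0, 293.0], [310.0, 248.0]]
wedge z.0035
 [[ 0.5119 -0.0462  0.0035]
 [ 0.4209 -0.0284  0.0035]
 [ 0.4442  0.0826  0.0035]
 [ 0.5332  0.0652  0.0035]] 
z.024
 [[ 0.513  -0.0426  0.024 ]
 [ 0.4239 -0.0252  0.024 ]
 [ 0.4468  0.0835  0.024 ]
 [ 0.5338  0.0664  0.024 ]]
side y [352.2719 210.8038] [[0.4979 0.126  0.088 ]]
side o [[238.0, 275.0], [243.0, 324.0], [220.0, 347.0], [206.0, 275.0]] [[0.6989 0.2412 0.012 ]
 [0.6687 0.3547 0.012 ]
 [0.6964 0.4056 0.012 ]
 [0.7575 0.2477 0.012 ]]
side o [[387.0, 195.0], [374.0, 243.0], [341.0, 203.0], [345.0, 188.0]] [[ 0.4157 -0.0457  0.012 ]
 [ 0.4496  0.1249  0.012 ]
 [ 0.518  -0.0041  0.012 ]
 [ 0.5103 -0.0641  0.012 ]]
[[ 0.6538 -0.0134  0.075 ]] [[ 0.6354 -0.0269  0.    ]]
```

```bash
cat >> h.py <<'E'
def rel(target,yaw_y=None):
    s=r.read_state(); Q=R.from_quat(s['eef_rot']); A=Q.as_matrix()
    print('t',s['time'],'pos',np.round(s['ee_pos'],4),'F',np.round(s['ft_force'],2),'w',s['width'])
    print('axes x,y,z (cols)\n',np.round(A,3)); print('shift cm',np.round(A.T@(np.array(target)-s['ee_pos'])*100,2))
    if yaw_y is not None:
        for sg in (1,-1):
            v=A.T@(sg*np.array(yaw_y)); print('twist units',np.degrees(np.arctan2(v[2],v[1]))/5)
E
python3 - <<'E'
from h import *
rel([.499,.1275,.135],[.983,-.184,0])
E
```

```text
t 0.1 pos [0.1635 0.6028 0.2032] F [-0.11 -0.6  -0.6 ] w 0.08692063391236063
axes x,y,z (cols)
 [[-0.     0.262  0.965]
 [-0.001  0.965 -0.262]
 [-1.    -0.001  0.   ]]
shift cm [  6.88 -37.09  44.82]
twist units 17.08636370086704
twist units -18.91363629913296
```

Request:
{"fn": "drive_tool", "kwargs": {
  "motion": [
    [4,-37.1,44.8,17],
    [4,-37.1,44.8,17],
    [4,-37.1,44.8,17],
    [4,-37.1,44.8,17],
    [4,-37.1,44.8,17],
    [4,-37.1,44.8,17],
    [4,-37.1,44.8,17],
    [4,-37.1,44.8,17],
    [4,-37.1,44.8,17],
    [4,-37.1,44.8,17],
    [4,-37.1,44.8,17],
    [4,-37.1,44.8,17],
    [4,-37.1,44.8,17],
    [4,-37.1,44.8,17],
    [4,-37.1,44.8,17],
    [4,-37.1,44.8,17],
    [4,-37.1,44.8,17],
    [4,-37.1,44.8,17],
    [4,-37.1,44.8,17],
    [4,-37.1,44.8,17]
  ],
  "grip": 255,
  "force": 20
}}

```text
time: 1.77
ee_pos: [0.4984, 0.1291, 0.164]
eef_rot: [0.542, 0.454, -0.542, 0.454]
ft_force: [-0.2, -0.8, 0.5]
width: 0.0005
```

```bash
python3 - <<'E'
from h import *
rel([.499,.1275,.112],[.983,-.184,0])
E
```

```text
t 1.7667 pos [0.4984 0.1291 0.164 ] F [-0.21 -0.77  0.48] w 0.0005411791497309617
axes x,y,z (cols)
 [[-0.     0.985 -0.175]
 [ 0.    -0.175 -0.985]
 [-1.    -0.    -0.   ]]
shift cm [5.2  0.09 0.15]
twist units 0.1101239130699723
twist units -35.88987608693003
```

Request:
{"fn": "drive_tool", "kwargs": {
  "motion": [
    [2.5,0,0.1,0],
    [5.0,0,0.1,0],
    [5.2,0,0.1,0],
    [5.2,0,0.1,0],
    [5.2,0,0.1,0],
    [5.2,0,0.1,0]
  ]
}}

```text
time: 2.27
ee_pos: [0.4995, 0.1274, 0.1134]
eef_rot: [0.543, 0.454, -0.542, 0.454]
ft_force: [-0.2, 0.3, 0.7]
width: 0.0003
```

Request:
{"fn": "drive_tool", "kwargs": {
  "motion": [
    [0.1,0,0,0],
    [0.2,0,0,0],
    [0.3,0,0,0],
    [0.4,0,0,0],
    [0.5,0,0,0],
    [0.6,0,0,0],
    [0.6,0,0,0],
    [0.6,0,0,0]
  ]
}}

```text
time: 2.93
ee_pos: [0.4986, 0.1269, 0.1058]
eef_rot: [-0.542, -0.454, 0.542, -0.454]
ft_force: [0.6, -0.4, -0.1]
width: 0.0007
```

Request:
{"fn": "drive_tool", "kwargs": {
  "motion": [
    [0.1,0,0,0],
    [0.2,0,0,0],
    [0.2,0,0,0],
    [0.2,0,0,0]
  ]
}}

```text
time: 3.27
ee_pos: [0.4986, 0.1269, 0.1039]
eef_rot: [-0.542, -0.454, 0.542, -0.454]
ft_force: [0.2, 0.1, -0.2]
width: 0.0004
```

Request:
{"fn": "drive_tool", "kwargs": {
  "motion": [
    [0.1,0,0,0],
    [0.2,0,0,0],
    [0.2,0,0,0],
    [0.2,0,0,0]
  ]
}}

```text
time: 3.6
ee_pos: [0.4986, 0.1269, 0.1018]
eef_rot: [-0.542, -0.454, 0.542, -0.454]
ft_force: [-0.1, 0.7, -0.7]
width: 0.0006
```

Request:
{"fn": "drive_tool", "kwargs": {
  "motion": [
    [0.1,0,0,0],
    [0.2,0,0,0],
    [0.2,0,0,0],
    [0.2,0,0,0]
  ]
}}

```text
time: 3.93
ee_pos: [0.4986, 0.1269, 0.0999]
eef_rot: [-0.542, -0.454, 0.542, -0.454]
ft_force: [0.2, -0.3, -0.8]
width: 0.0005
```

```bash
python3 - <<'E'
from h import *
a=r.camera('side'); cv2.imwrite('pics/s1.png',cv2.resize(a[150:300,220:440],None,fx=3.5,fy=3.5,interpolation=3)[:,:,::-1])
s=r.read_state();print(s['ft_force'],s['joint_torque'],s['ee_pos'])
E
```

```text
[ 0.81618679 -0.39788095  0.70556341] [-2.75624043e-03 -4.25287807e+01  3.47893462e+00 -3.50900853e+01
 -6.32100413e-02 -5.60937970e-04  1.78603754e-03] [0.49863643 0.12693924 0.09990584]
```

View pics/s1.png

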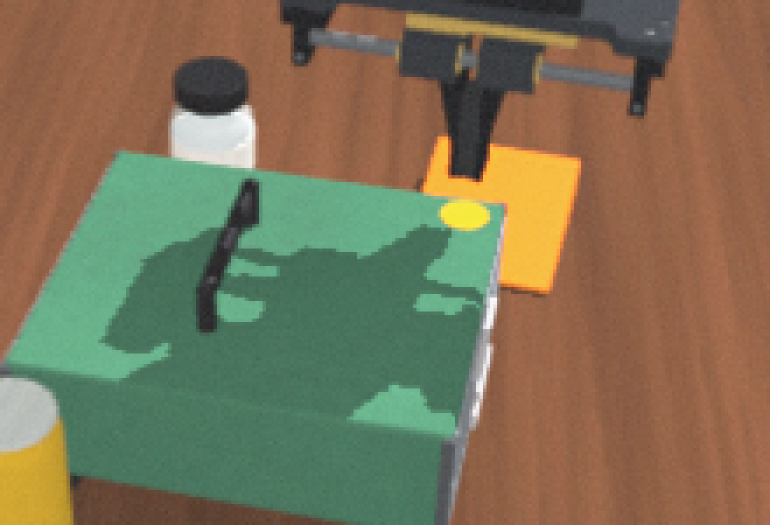

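The side view shows the fingertip end at crop (468,178), i.e. pixel (353.7,200.9). That is above and clear of the yellow dot at crop (465,215), so the fingertip isn't touching yet.

```bash
python3 - <<'E'
from h import *
a=r.camera('top'); cv2.imwrite('pics/t1.png',cv2.resize(a[150:330,180:400],None,fx=3.3,fy=3.3,interpolation=3)[:,:,::-1])
uv=[[353.7,200.9]]
for z in (.07,.081,.09,.1,.11): print(onz('side',uv,z))
for z in (.08,.088,.096): print('dot side',onz('side',[[352.3,210.8]],z),'dot top',onz('top',[[278,267.9]],z))
E
```

```text
[[0.49416426 0.06778981 0.07      ]]
[[0.49489666 0.08347944 0.081     ]]
[[0.49549589 0.09631641 0.09      ]]
[[0.49616171 0.11057972 0.1       ]]
[[0.49682753 0.12484302 0.11      ]]
dot side [[0.49736032 0.11508253 0.08      ]] dot top [[0.49897015 0.1280475  0.08      ]]
dot side [[0.49785633 0.12601469 0.088     ]] dot top [[0.49954216 0.12801203 0.088     ]]
dot side [[0.49835233 0.13694686 0.096     ]] dot top [[0.50011418 0.12797656 0.096     ]]
```

View pics/t1.png

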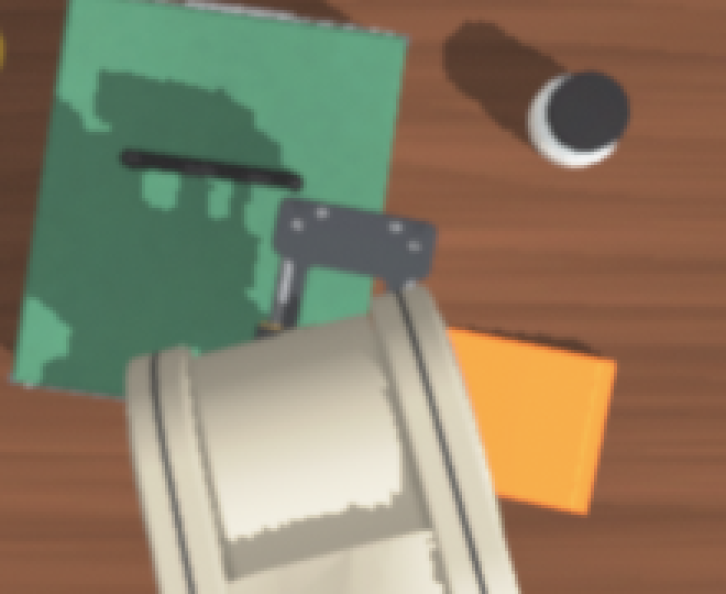

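The top view shows the gripper's body end plate centred at crop (355,235), i.e. pixel (287.6,221). The arm hides the dot.

```bash
python3 - <<'E'
from h import *
for z in (.15,.17,.19,.21): print(onz('top',[[287.6,221.2]],z), onz('top',[[180+275/3.3,150+225/3.3],[180+437/3.3,150+250/3.3]],z)[:, :2].round(3).tolist())
# body features in side: rail ends & body bottom corners (zoom px)
for p in [(300,62),(638,115),(468,178),(440,80),(500,85)]:
  uv=[[220+p[0]/3.5,150+p[1]/3.5]]; o,d=ray('side',uv); t=(0.127-o[1])/d[0,1]; print(p,o+d[0]*t)
c=r.calibration('side');print(R.from_quat(c['orientation']).as_matrix().round(3))
E
```

```text
[[0.58249192 0.11204398 0.15      ]] [[0.587, 0.153], [0.575, 0.07]]
[[0.58200437 0.11233857 0.17      ]] [[0.587, 0.152], [0.575, 0.071]]
[[0.58151683 0.11263316 0.19      ]] [[0.586, 0.152], [0.574, 0.073]]
[[0.58102928 0.11292775 0.21      ]] [[0.586, 0.151], [0.574, 0.074]]
(300, 62) [0.58669752 0.127      0.17742199]
(638, 115) [0.41330952 0.127      0.15710597]
(468, 178) [0.49690894 0.127      0.11161055]
(440, 80) [0.51532135 0.127      0.17120887]
(500, 85) [0.48485099 0.127      0.17024113]
[[-0.993  0.061 -0.1  ]
 [-0.116 -0.604  0.789]
 [-0.012  0.795  0.607]]
```

Request:
{"fn": "drive_tool", "kwargs": {
  "motion": [
    [0.15,0,0,0],
    [0.3,0,0,0],
    [0.4,0,0,0],
    [0.4,0,0,0]
  ]
}}

```text
time: 4.37
ee_pos: [0.4985, 0.1269, 0.0956]
eef_rot: [-0.542, -0.454, 0.543, -0.454]
ft_force: [-0.4, 0.2, -0.7]
width: 0.0006
```

Request:
{"fn": "drive_tool", "kwargs": {
  "motion": [
    [0.15,0,0,0],
    [0.3,0,0,0],
    [0.4,0,0,0],
    [0.4,0,0,0]
  ]
}}

```text
time: 4.7
ee_pos: [0.4985, 0.1269, 0.0917]
eef_rot: [-0.542, -0.454, 0.542, -0.454]
ft_force: [-0.3, -0.1, 0.7]
width: 0.0006
```

```bash
python3 - <<'E'
from h import *
a=r.camera('side'); cv2.imwrite('pics/s2.png',cv2.resize(a[150:300,220:440],None,fx=3.5,fy=3.5,interpolation=3)[:,:,::-1])
s=r.read_state();print(s['time'],s['ft_force'],s['ee_pos'])
E
```

```text
4.75 [-0.09534178 -0.22636751  0.15436965] [0.49856759 0.12692917 0.09177071]
```

View pics/s2.png

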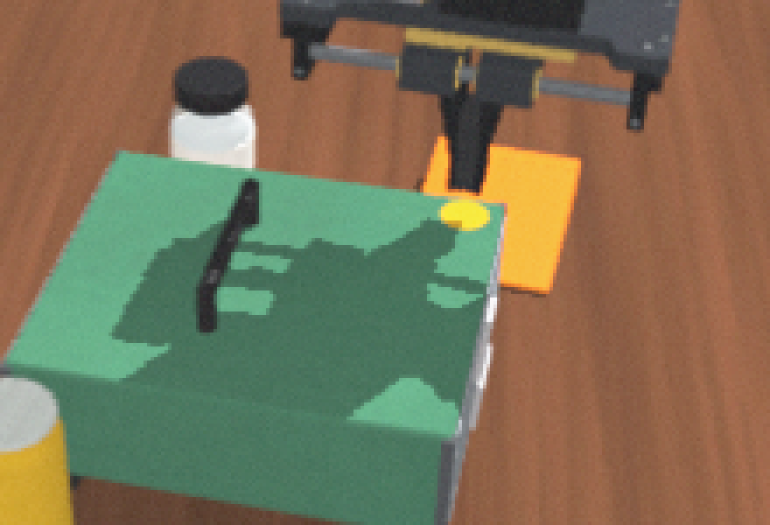

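The fingertip is now at crop (468,191), still above the dot at (465,215). I estimate about 15 mm to go, so I'll keep lowering by feel.

Request:
{"fn": "drive_tool", "kwargs": {
  "motion": [
    [0.25,0,0,0],
    [0.5,0,0,0],
    [0.7,0,0,0],
    [0.8,0,0,0],
    [0.8,0,0,0]
  ]
}}

```text
time: 5.17
ee_pos: [0.4985, 0.1269, 0.0836]
eef_rot: [-0.542, -0.454, 0.543, -0.454]
ft_force: [0.2, -0.5, -0.4]
width: 0.001
```

Request:
{"fn": "drive_tool", "kwargs": {
  "motion": [
    [0.1,0,0,0],
    [0.2,0,0,0],
    [0.3,0,0,0],
    [0.3,0,0,0]
  ]
}}

```text
time: 5.5
ee_pos: [0.4986, 0.127, 0.0808]
eef_rot: [-0.542, -0.454, 0.542, -0.454]
ft_force: [-1.0, -0.4, -1.5]
width: 0.0003
```

Request:
{"fn": "drive_tool", "kwargs": {
  "motion": [
    [0.1,0,0,0],
    [0.2,0,0,0],
    [0.3,0,0,0],
    [0.3,0,0,0]
  ]
}}

```text
time: 5.83
ee_pos: [0.4985, 0.1269, 0.0777]
eef_rot: [-0.542, -0.454, 0.542, -0.454]
ft_force: [-1.2, -0.5, -0.4]
width: 0.0007
```

```bash
python3 - <<'E'
from h import *
a=r.camera('side'); cv2.imwrite('pics/s3.png',cv2.resize(a[150:300,220:440],None,fx=3.5,fy=3.5,interpolation=3)[:,:,::-1])
s=r.read_state();print(s['time'],s['ft_force'],s['ee_pos'])
E
```

```text
5.8833 [-0.58739468 -0.09622752 -0.02866048] [0.49860354 0.12694159 0.07782115]
```

View pics/s3.png

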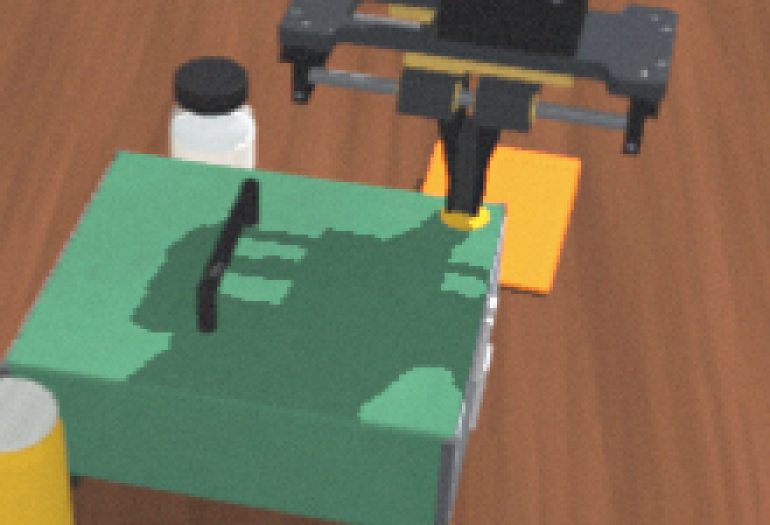

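The fingertips are now over the dot (crop (465,214)) and nearly touching it. The reported TCP height disagrees with the stated 19 mm tip offset, so contact will set my height reference.

Request:
{"fn": "drive_tool", "kwargs": {
  "motion": [
    [0.1,0,0,0],
    [0.2,0,0,0],
    [0.2,0,0,0]
  ]
}}

```text
time: 6.13
ee_pos: [0.4985, 0.1269, 0.0757]
eef_rot: [-0.542, -0.454, 0.542, -0.454]
ft_force: [0.5, 0.5, -0.2]
width: 0.0005
```

Request:
{"fn": "drive_tool", "kwargs": {
  "motion": [
    [0.1,0,0,0],
    [0.2,0,0,0],
    [0.2,0,0,0]
  ]
}}

```text
time: 6.38
ee_pos: [0.4985, 0.1269, 0.0737]
eef_rot: [-0.542, -0.454, 0.542, -0.454]
ft_force: [0.5, -0.0, -0.9]
width: 0.0005
```

Request:
{"fn": "drive_tool", "kwargs": {
  "motion": [
    [0.1,0,0,0],
    [0.2,0,0,0],
    [0.2,0,0,0]
  ]
}}

```text
time: 6.63
ee_pos: [0.4985, 0.1269, 0.0717]
eef_rot: [-0.542, -0.454, 0.542, -0.454]
ft_force: [-0.3, 0.6, -0.8]
width: 0.0004
```

Request:
{"fn": "drive_tool", "kwargs": {
  "motion": [
    [0.1,0,0,0],
    [0.2,0,0,0],
    [0.2,0,0,0]
  ]
}}

```text
time: 6.88
ee_pos: [0.4986, 0.1269, 0.0697]
eef_rot: [-0.542, -0.454, 0.542, -0.454]
ft_force: [-0.4, 0.4, 1.1]
width: 0.0001
```

```bash
python3 - <<'E'
from h import *
a=r.camera('side'); cv2.imwrite('pics/s4.png',cv2.resize(a[150:300,220:440],None,fx=3.5,fy=3.5,interpolation=3)[:,:,::-1])
s=r.read_state();print(s['time'],s['ft_force'],s['ee_pos'])
E
```

```text
6.9333 [-0.44208943 -0.83735758  0.32900221] [0.49867453 0.12696157 0.06986497]
```

View pics/s4.png

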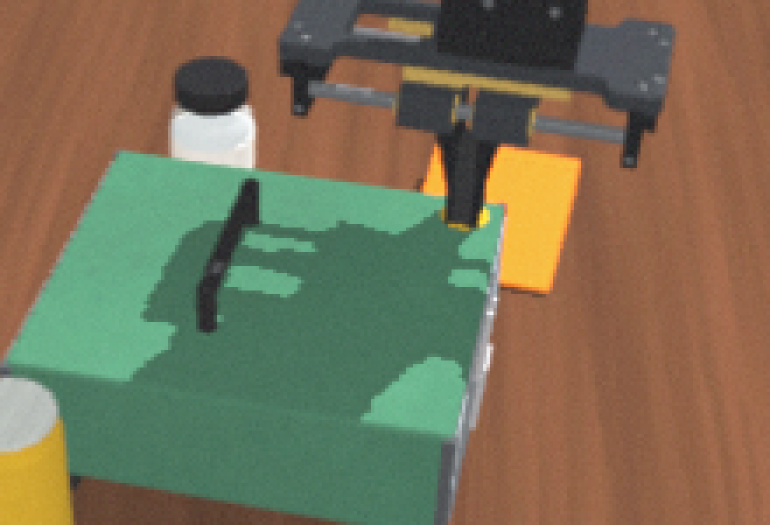

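The tip is at crop (463,227), close to the dot's near rim at about 230. The force reading is still only noise.

Request:
{"fn": "drive_tool", "kwargs": {
  "motion": [
    [0.1,0,0,0],
    [0.2,0,0,0],
    [0.2,0,0,0]
  ]
}}

```text
time: 7.18
ee_pos: [0.4985, 0.1267, 0.0678]
eef_rot: [-0.542, -0.454, 0.543, -0.454]
ft_force: [-2.0, -1.7, 4.5]
width: 0.0002
```

Request:
{"fn": "drive_tool", "kwargs": {
  "motion": [
    [0.1,0,0,0],
    [0.2,0,0,0],
    [0.2,0,0,0]
  ]
}}

```text
time: 7.43
ee_pos: [0.4984, 0.1264, 0.0659]
eef_rot: [-0.542, -0.454, 0.543, -0.454]
ft_force: [-3.0, -2.4, 5.9]
width: 0.0008
```

Request:
{"fn": "drive_tool", "kwargs": {
  "motion": [
    [0.1,0,0,0],
    [0.2,0,0,0],
    [0.2,0,0,0]
  ]
}}

```text
time: 7.68
ee_pos: [0.4984, 0.1264, 0.0639]
eef_rot: [-0.542, -0.454, 0.543, -0.454]
ft_force: [-3.0, -2.9, 5.9]
width: 0.0004
```

Contact came at a reported z of about 0.069, and the corner tips under about 6 N. I'll continue to the bottom of the rock.

Request:
{"fn": "drive_tool", "kwargs": {
  "motion": [
    [0.1,0,0,0],
    [0.2,0,0,0],
    [0.2,0,0,0]
  ]
}}

```text
time: 7.93
ee_pos: [0.4983, 0.1262, 0.0627]
eef_rot: [-0.542, -0.454, 0.543, -0.453]
ft_force: [-8.6, -5.7, 15.7]
width: 0.0005
```

Request:
{"fn": "drive_tool", "kwargs": {
  "motion": [
    [0.1,0,0,0],
    [0.1,0,0,0]
  ]
}}

```text
time: 8.1
ee_pos: [0.4983, 0.1262, 0.0625]
eef_rot: [-0.542, -0.454, 0.543, -0.453]
ft_force: [-14.3, -7.3, 27.5]
width: 0.0004
```

Request:
{"fn": "drive_tool", "kwargs": {
  "motion": [
    [0.1,0,0,0],
    [0.1,0,0,0]
  ]
}}

```text
time: 8.27
ee_pos: [0.4983, 0.1261, 0.0623]
eef_rot: [-0.542, -0.454, 0.543, -0.453]
ft_force: [-18.8, -8.4, 37.8]
width: 0.0004
```

Request:
{"fn": "drive_tool", "kwargs": {
  "motion": [
    [0.1,0,0,0],
    [0.1,0,0,0]
  ]
}}

```text
time: 8.43
ee_pos: [0.4983, 0.1261, 0.0621]
eef_rot: [-0.542, -0.454, 0.543, -0.453]
ft_force: [-23.5, -9.9, 50.0]
width: 0.0005
```

The foot met the bench after a stroke of about 6–6.5 mm. The press went firmer than needed, to 50 N. I'll lift off and look.

Request:
{"fn": "drive_tool", "kwargs": {
  "motion": [
    [-0.3,0,0,0],
    [-0.6,0,0,0],
    [-1.0,0,0,0],
    [-1.5,0,0,0],
    [-3,0,0,0],
    [-6,0,0,0],
    [-9,0,0,0],
    [-9,0,0,0],
    [-9,0,0,0]
  ]
}}

```text
time: 9.18
ee_pos: [0.4996, 0.1275, 0.1504]
eef_rot: [0.543, 0.454, -0.541, 0.454]
ft_force: [-0.5, 0.9, -0.8]
width: 0.0003
```

```bash
python3 - <<'E'
from h import *
rel([.4685-.05*.184,-.0339-.05*.983,.10],[.983,-.184,0])
E
```

```text
t 9.1833 pos [0.4996 0.1275 0.1504] F [-0.49  0.9  -0.78] w 0.00028174601012616643
axes x,y,z (cols)
 [[ 0.003  0.984 -0.176]
 [ 0.002 -0.176 -0.984]
 [-1.     0.002 -0.002]]
shift cm [ 4.99 -0.27 21.45]
twist units 0.08982805122538037
twist units -35.91017194877462
```

Request:
{"fn": "drive_tool", "kwargs": {
  "motion": [
    [0,0,4,0],
    [0,-0.2,8,0],
    [0,-0.3,12,0],
    [0,-0.3,16,0.1],
    [0,-0.3,20,0.1],
    [0,-0.3,21.5,0.1],
    [0,-0.3,21.5,0.1],
    [0,-0.3,21.5,0.1],
    [0,-0.3,21.5,0.1]
  ],
  "grip": 105
}}

```text
time: 9.93
ee_pos: [0.4576, -0.0829, 0.1483]
eef_rot: [-0.544, -0.452, 0.544, -0.451]
ft_force: [-0.1, 0.8, 0.6]
width: 0.0486
```

```bash
python3 - <<'E'
from h import *
np.set_printoptions(precision=4,suppress=True)
a=r.camera('side'); b=r.camera('top')
cv2.imwrite('pics/s5.png',cv2.resize(a[100:300,220:440],None,fx=3,fy=3,interpolation=3)[:,:,::-1]);cv2.imwrite('pics/t5.png',b[:,:,::-1])
M=masks(b)
for c in blobs(M['orange'],300): q=quad(c); print(q.tolist()); print(onz('top',q,.0035)[:,:2],onz('top',q,.024)[:,:2])
for c in blobs(M['yellow'],60): print('y',cen(c),onz('top',[cen(c)],.088))
for c in blobs(M['green'],1000): print('g',quad(c).tolist(),onz('top',quad(c),.088)[:,:2])
M=masks(a)
for c in blobs(M['yellow'],20)[1:3]: print('side y',cen(c),onz('side',[cen(c)],.088))
s=r.read_state();print(s['time'],s['ft_force'],s['ee_pos'],s['width'])
E
```

```text
[[367.0, 259.0], [357.0, 306.0], [301.0, 293.0], [310.0, 248.0]]
[[ 0.5119 -0.0482]
 [ 0.4189 -0.0284]
 [ 0.4442  0.0826]
 [ 0.5332  0.0652]] [[ 0.513  -0.0445]
 [ 0.422  -0.0252]
 [ 0.4468  0.0835]
 [ 0.5338  0.0664]]
y [277.9206 267.8993] [[0.4995 0.1282 0.088 ]]
g [[302.0, 161.0], [286.0, 279.0], [184.0, 264.0], [202.0, 148.0]] [[0.694  0.0854]
 [0.4796 0.1135]
 [0.5052 0.2984]
 [0.7172 0.2687]]
10.0333 [-0.4024  0.2753 -0.3873] [ 0.4578 -0.0827  0.1485] 0.05051294247611828
```

View pics/t5.png

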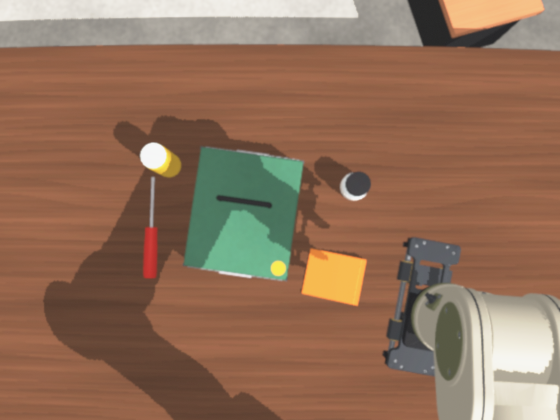

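View pics/s5.png

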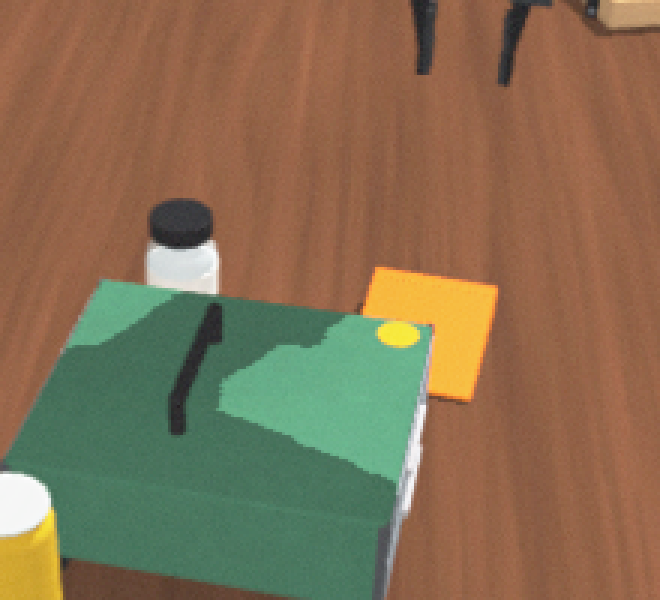

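The top view shows chest and wedge where they were: dot at (278,268), wedge corners (310,248) to (357,306). In the side view the two fingertips are at crop (424,73) and (506,85), behind the wedge.

```bash
python3 - <<'E'
from h import *
for z in (.13,.15,.167,.18): print(z,onz('side',[[361.3,124.3],[388.7,128.3]],z).mean(0))
rel([.4685-.025*.184,-.0339-.025*.983,-.009],[.983,-.184,0])
E
```

```text
0.13 [ 0.45028717 -0.14730228  0.13      ]
0.15 [ 0.45352514 -0.10680247  0.15      ]
0.167 [ 0.45627742 -0.07237764  0.167     ]
0.18 [ 0.4583821  -0.04605277  0.18      ]
t 10.0333 pos [ 0.4578 -0.0827  0.1485] F [-0.4   0.28 -0.39] w 0.05051294247611828
axes x,y,z (cols)
 [[-0.001  0.983 -0.183]
 [-0.    -0.183 -0.983]
 [-1.    -0.001  0.   ]]
shift cm [15.75  0.16 -2.5 ]
twist units 0.014048278715227628
twist units -35.98595172128477
```

Camera and contact agree that the tip is at reported z + 19 mm. Now I'll descend behind the wedge.

Request:
{"fn": "drive_tool", "kwargs": {
  "motion": [
    [3.5,0.1,0,0],
    [7,0.1,0,0],
    [10,0.1,0,0],
    [12.5,0.1,0,0],
    [14,0.1,0,0],
    [14.5,0.1,0,0],
    [14.8,0.1,0,0],
    [14.8,0.1,0,0],
    [14.8,0.1,0,0]
  ]
}}

```text
time: 10.78
ee_pos: [0.4596, -0.084, 0.0018]
eef_rot: [0.545, 0.451, -0.544, 0.452]
ft_force: [-0.0, 0.2, 0.9]
width: 0.0511
```

Request:
{"fn": "drive_tool", "kwargs": {
  "motion": [
    [0.3,0,0,0],
    [0.6,0,0,0],
    [0.8,0,0,0],
    [0.8,0,0,0]
  ]
}}

```text
time: 11.12
ee_pos: [0.4586, -0.0842, -0.0073]
eef_rot: [-0.544, -0.451, 0.544, -0.451]
ft_force: [-0.2, 0.1, -0.3]
width: 0.0513
```

```bash
python3 - <<'E'
from h import *
a=r.camera('side'); 
cv2.imwrite('pics/s6.png',cv2.resize(a[100:300,220:440],None,fx=3,fy=3,interpolation=3)[:,:,::-1])
rel([.4685-.01*.184,-.0339-.01*.983,-.009],[.983,-.184,0])
E
```

```text
t 11.1667 pos [ 0.4586 -0.0843 -0.0072] F [-0.66  0.2  -0.47] w 0.05136864144677823
axes x,y,z (cols)
 [[-0.     0.983 -0.185]
 [ 0.    -0.185 -0.983]
 [-1.    -0.    -0.   ]]
shift cm [ 0.18  0.04 -4.14]
twist units -0.014479567209228331
twist units 35.98552043279078
```

View pics/s6.png

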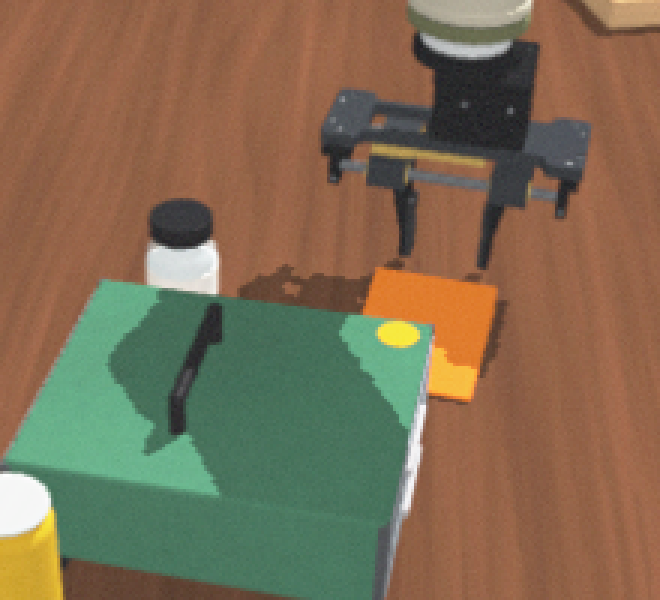

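Fingers are behind the wedge's thick end (crop (405,252) and (485,266), wedge end from 377 to 497), tips at about 12 mm height. Next I'll push forward.

Request:
{"fn": "drive_tool", "kwargs": {
  "motion": [
    [0,0,-1,0],
    [0,0,-2,0],
    [0,0,-3,0],
    [0,0,-3.5,0],
    [0,0,-4,0],
    [0,0,-4.5,0],
    [0,0,-5,0],
    [0,0,-5.5,0],
    [0,0,-6,0],
    [0,0,-6,0]
  ]
}}

```text
time: 12.0
ee_pos: [0.4701, -0.0242, -0.0071]
eef_rot: [0.544, 0.452, -0.544, 0.452]
ft_force: [-0.2, 0.1, -0.5]
width: 0.0513
```

```bash
python3 - <<'E'
from h import *
np.set_printoptions(precision=4,suppress=True)
a=r.camera('side'); b=r.camera('top')
cv2.imwrite('pics/s7.png',cv2.resize(a[100:300,220:440],None,fx=3,fy=3,interpolation=3)[:,:,::-1]);cv2.imwrite('pics/t7.png',b[:,:,::-1])
M=masks(b)
for c in blobs(M['orange'],300): q=quad(c); print(q.tolist()); print(onz('top',q,.0035)[:,:2])
rel([.4685-.01*.184,-.0339-.01*.983,-.009],[.983,-.184,0])
E
```

```text
[[349.0, 256.0], [340.0, 301.0], [290.0, 291.0], [299.0, 247.0]]
[[ 0.5177 -0.0123]
 [ 0.4288  0.0054]
 [ 0.4481  0.1044]
 [ 0.535   0.087 ]]
t 12.1 pos [ 0.4699 -0.025  -0.0071] F [0.08 0.48 0.3 ] w 0.05124094363030676
axes x,y,z (cols)
 [[ 0.     0.983 -0.185]
 [ 0.    -0.185 -0.983]
 [-1.    -0.    -0.   ]]
shift cm [0.19 0.03 1.9 ]
twist units -0.009078594043265255
twist units 35.99092140595674
```

View pics/t7.png

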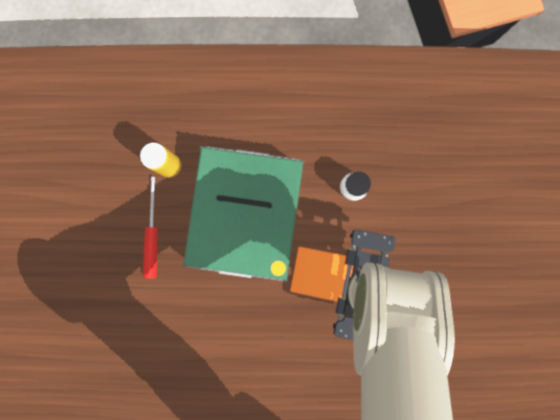

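View pics/s7.png

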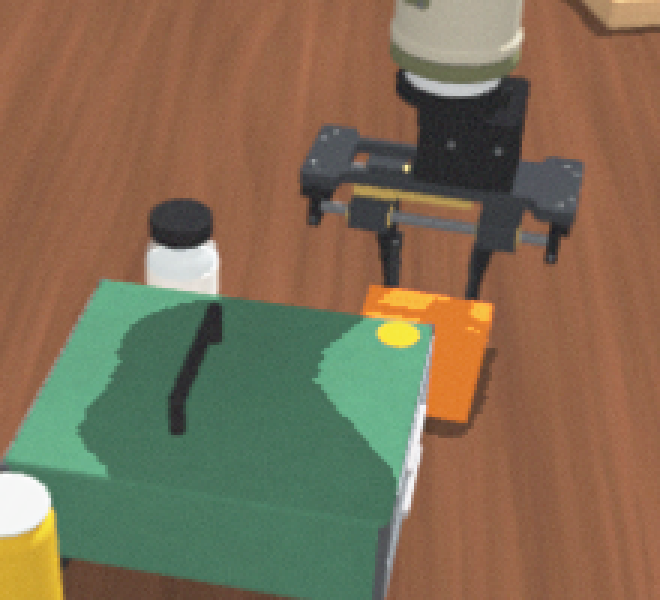

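The wedge has moved straight toward the foot. Its thin edge runs from (290,291) to (299,247) and is about 23 mm from the foot edge, 2 mm off centre. Continuing.

Request:
{"fn": "drive_tool", "kwargs": {
  "motion": [
    [0,0,-0.4,0],
    [0,0,-0.8,0],
    [0,0,-1.2,0],
    [0,0,-1.6,0],
    [0,0,-2.0,0],
    [0,0,-2.3,0],
    [0,0,-2.6,0],
    [0,0,-2.8,0],
    [0,0,-2.8,0]
  ]
}}

```text
time: 12.85
ee_pos: [0.4751, 0.0027, -0.0071]
eef_rot: [0.544, 0.452, -0.544, 0.451]
ft_force: [-0.9, 0.4, -1.0]
width: 0.0513
```

Request:
{"fn": "drive_tool", "kwargs": {
  "motion": [
    [0,0,-0.1,0],
    [0,0,-0.2,0],
    [0,0,-0.3,0],
    [0,0,-0.3,0]
  ]
}}

```text
time: 13.18
ee_pos: [0.4757, 0.0051, -0.007]
eef_rot: [0.544, 0.451, -0.544, 0.451]
ft_force: [0.5, -0.8, 0.7]
width: 0.0511
```

Request:
{"fn": "drive_tool", "kwargs": {
  "motion": [
    [0,0,-0.1,0],
    [0,0,-0.2,0],
    [0,0,-0.2,0]
  ]
}}

```text
time: 13.43
ee_pos: [0.476, 0.0072, -0.0071]
eef_rot: [0.544, 0.451, -0.544, 0.451]
ft_force: [0.8, -0.4, -0.2]
width: 0.0511
```

Request:
{"fn": "drive_tool", "kwargs": {
  "motion": [
    [0,0,-0.1,0],
    [0,0,-0.2,0],
    [0,0,-0.2,0]
  ]
}}

```text
time: 13.68
ee_pos: [0.4764, 0.0093, -0.007]
eef_rot: [0.544, 0.451, -0.544, 0.451]
ft_force: [-0.6, -0.3, 0.6]
width: 0.0512
```

Request:
{"fn": "drive_tool", "kwargs": {
  "motion": [
    [0,0,-0.1,0],
    [0,0,-0.1,0]
  ]
}}

```text
time: 13.85
ee_pos: [0.4765, 0.0102, -0.0071]
eef_rot: [0.544, 0.451, -0.544, 0.451]
ft_force: [-0.8, -1.1, -0.5]
width: 0.0514
```

Request:
{"fn": "drive_tool", "kwargs": {
  "motion": [
    [0,0,-0.1,0],
    [0,0,-0.2,0]
  ]
}}

```text
time: 14.02
ee_pos: [0.4769, 0.012, -0.0071]
eef_rot: [0.544, 0.451, -0.544, 0.451]
ft_force: [-0.6, -1.0, 1.1]
width: 0.0518
```

Request:
{"fn": "drive_tool", "kwargs": {
  "motion": [
    [0,0,-0.1,0],
    [0,0,-0.2,0]
  ]
}}

```text
time: 14.18
ee_pos: [0.4773, 0.0141, -0.0071]
eef_rot: [0.544, 0.451, -0.544, 0.451]
ft_force: [0.6, -2.0, 1.0]
width: 0.0511
```

```bash
python3 - <<'E'
from h import *
np.set_printoptions(precision=4,suppress=True)
a=r.camera('side'); b=r.camera('top')
cv2.imwrite('pics/s8.png',cv2.resize(a[100:300,220:440],None,fx=3,fy=3,interpolation=3)[:,:,::-1]);cv2.imwrite('pics/t8.png',cv2.resize(b[150:330,180:400],None,fx=3.3,fy=3.3,interpolation=3)[:,:,::-1])
M=masks(b)
for c in blobs(M['orange'],300): q=quad(c); print(q.tolist()); print(onz('top',q,.024)[:,:2])
for c in blobs(M['yellow'],60): print('y',cen(c))
M=masks(a)
for c in blobs(M['yellow'],60): print('sy',cen(c))
rel([.4685-.01*.184,-.0339-.01*.983,-.009],[.983,-.184,0])
E
```

```text
[[327.0, 252.0], [318.0, 297.0], [269.0, 286.0], [292.0, 246.0]]
[[0.5262 0.0334]
 [0.4392 0.0506]
 [0.4599 0.1455]
 [0.5375 0.1014]]
t 14.2833 pos [ 0.4773  0.0143 -0.0071] F [-0.05 -0.3  -0.09] w 0.051242197546583254
axes x,y,z (cols)
 [[ 0.     0.983 -0.185]
 [ 0.    -0.185 -0.983]
 [-1.    -0.    -0.   ]]
shift cm [0.19 0.03 5.9 ]
twist units -0.010252342185173865
twist units 35.989747657814824
```

View pics/t8.png

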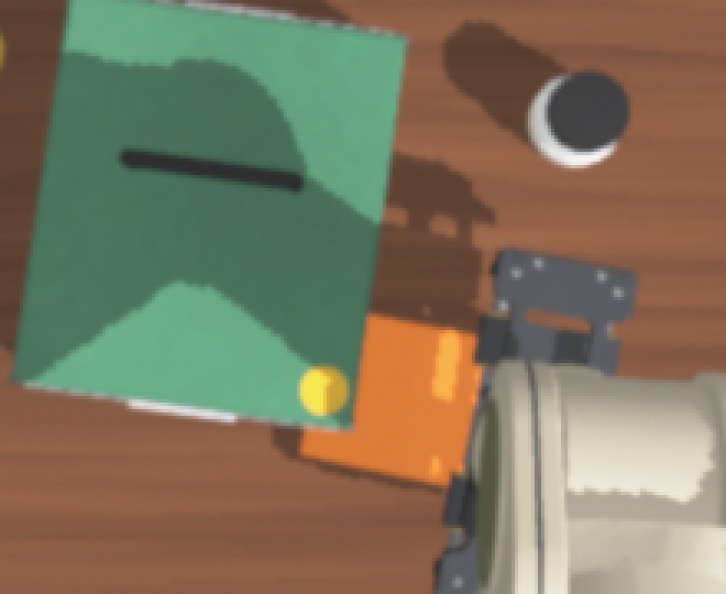

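The top view shows the wedge's thin end under the chest corner: visible thin corner at pixel (269,286), dot at (278,268), chest unmoved. It's about 17–19 mm past the foot edge, so contact should be close. I'll go on in small steps.

Request:
{"fn": "drive_tool", "kwargs": {
  "motion": [
    [0,0,-0.1,0],
    [0,0,-0.2,0]
  ]
}}

```text
time: 14.45
ee_pos: [0.4776, 0.0159, -0.0071]
eef_rot: [0.544, 0.451, -0.544, 0.451]
ft_force: [0.2, -1.7, 0.6]
width: 0.0511
```

Request:
{"fn": "drive_tool", "kwargs": {
  "motion": [
    [0,0,-0.1,0],
    [0,0,-0.2,0]
  ]
}}

```text
time: 14.62
ee_pos: [0.478, 0.018, -0.0071]
eef_rot: [0.544, 0.451, -0.544, 0.451]
ft_force: [-0.7, -1.4, 0.8]
width: 0.0512
```

Request:
{"fn": "drive_tool", "kwargs": {
  "motion": [
    [0,0,-0.1,0],
    [0,0,-0.2,0]
  ]
}}

```text
time: 14.78
ee_pos: [0.4784, 0.02, -0.0071]
eef_rot: [0.544, 0.451, -0.544, 0.451]
ft_force: [-0.7, -0.9, -0.3]
width: 0.0509
```

Request:
{"fn": "drive_tool", "kwargs": {
  "motion": [
    [0,0,-0.1,0],
    [0,0,-0.2,0]
  ]
}}

```text
time: 14.95
ee_pos: [0.4788, 0.0219, -0.0071]
eef_rot: [0.544, 0.451, -0.544, 0.451]
ft_force: [0.3, -1.7, 1.0]
width: 0.0513
```

```bash
python3 - <<'E'
from h import *
np.set_printoptions(precision=4,suppress=True)
a=r.camera('side'); b=r.camera('top')
cv2.imwrite('pics/s9.png',cv2.resize(a[100:300,220:440],None,fx=3,fy=3,interpolation=3)[:,:,::-1]);cv2.imwrite('pics/t9.png',cv2.resize(b[150:330,180:400],None,fx=3.3,fy=3.3,interpolation=3)[:,:,::-1])
# chest/dot shift vs first pictures by phase correlation on dot windows
for n,im,f in (('side',a,'side0'),('top',b,'top0')):
    ref=cv2.imread(f'pics/{f}.png')[:,:,::-1]
    for nm,I in (('ref',ref),('now',im)):
        h=cv2.cvtColor(np.ascontiguousarray(I),cv2.COLOR_RGB2HSV); m=cv2.inRange(h,(23,140,120),(35,255,255))
        for c in blobs(m,40): print(n,nm,cv2.contourArea(c),cen(c))
    
M=masks(b)
for c in blobs(M['orange'],300): q=quad(c); print(q.tolist()); print(onz('top',q,.0035)[:,:2])
for c in blobs(M['green'],1000): print('g',quad(c).tolist())
E
```

```text
side ref 76.0 [352.2741 210.9539]
side ref 50.5 [235.6304 279.0495]
side now 72.0 [235.6713 281.8148]
top ref 193.5 [169.0896 166.3419]
top ref 130.0 [277.8936 267.8936]
top now 134.0 [166.9577 164.2251]
[[323.0, 251.0], [314.0, 296.0], [265.0, 286.0], [292.0, 246.0]]
[[0.5274 0.0394]
 [0.4384 0.0569]
 [0.4576 0.1539]
 [0.5369 0.1009]]
g [[303.0, 162.0], [285.0, 279.0], [184.0, 264.0], [201.0, 147.0]]
```

View pics/s9.png

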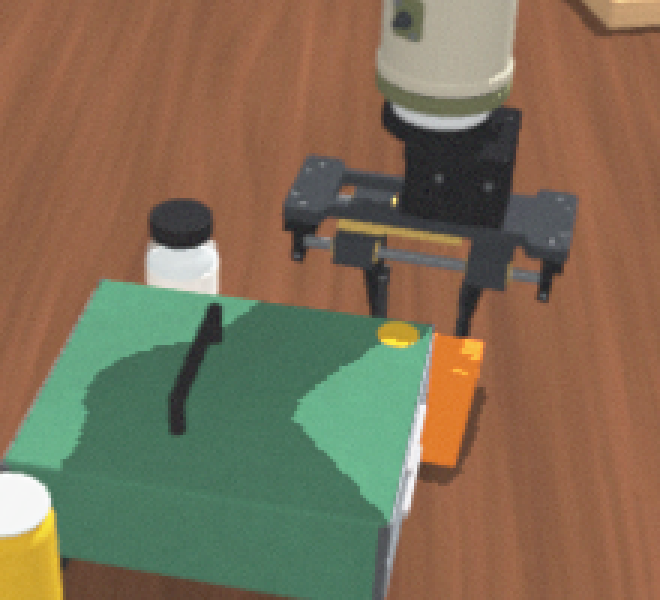

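View pics/t9.png

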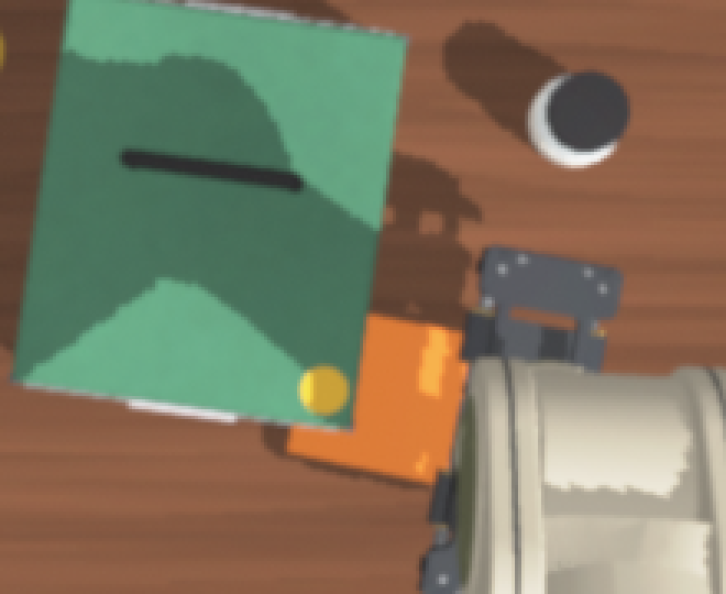

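Chest corners and dot haven't moved (top-view dot at crop (324,390)). The thin edge's visible corner is at (265,286) in the top view and crop (456,466) in the side view. I'll cross-check the wedge's advance.

```bash
python3 - <<'E'
from h import *
np.set_printoptions(precision=4,suppress=True)
print('side thin corner',onz('side',[[220+456/3,100+466/3]],.0035), onz('side',[[220+456/3,100+466/3]],.0))
print('top thin corner',onz('top',[[180+288/3.3,150+452/3.3]],.0035))
print('side thick corner',onz('side',[[220+484/3,100+341/3]],.024))
print('first side thin',onz('side',[[220+471/3,100+400/3]],.0035),'top',onz('top',[[301.3,293]],.0035))
print('side7',onz('side',[[220+467/3,100+421/3]],.0035))
E
```

```text
side thin corner [[0.4533 0.1523 0.0035]] [[0.4529 0.1483 0.    ]]
top thin corner [[0.4557 0.1494 0.0035]]
side thick corner [[0.4333 0.0425 0.024 ]]
first side thin [[0.4415 0.0832 0.0035]] top [[0.4442 0.082  0.0035]]
side7 [[0.4449 0.106  0.0035]]
```

Both views agree: the thin edge is about 25 mm past the foot edge, so the wedge is about 8.2 mm high there. There's still no resistance beyond sliding.

Request:
{"fn": "drive_tool", "kwargs": {
  "motion": [
    [0,0,-0.1,0],
    [0,0,-0.2,0]
  ]
}}

```text
time: 15.22
ee_pos: [0.479, 0.0231, -0.0071]
eef_rot: [-0.544, -0.451, 0.545, -0.451]
ft_force: [-1.5, -8.0, 2.3]
width: 0.0511
```

Request:
{"fn": "drive_tool", "kwargs": {
  "motion": [
    [0,0,-0.1,0],
    [0,0,-0.2,0]
  ]
}}

```text
time: 15.38
ee_pos: [0.479, 0.0237, -0.0071]
eef_rot: [-0.544, -0.451, 0.545, -0.451]
ft_force: [-2.4, -12.0, 5.6]
width: 0.0508
```

Request:
{"fn": "drive_tool", "kwargs": {
  "motion": [
    [0,0,-0.1,0],
    [0,0,-0.2,0]
  ]
}}

```text
time: 15.55
ee_pos: [0.4791, 0.0242, -0.0071]
eef_rot: [-0.544, -0.45, 0.546, -0.451]
ft_force: [-4.9, -18.6, 8.6]
width: 0.0515
```

Snug: resistance jumped from about 1.5 N to 18 N over the last ~2 mm. I'll back away and look.

Request:
{"fn": "drive_tool", "kwargs": {
  "motion": [
    [0,0,0.5,0],
    [0,0,1,0],
    [0,0,2,0],
    [0,0,4,0],
    [-2,0,6,0],
    [-5,0,8,0],
    [-9,0,9,0],
    [-13,0,9,0],
    [-15,0,9,0],
    [-15,0,9,0],
    [-15,0,9,0]
  ]
}}

```text
time: 16.47
ee_pos: [0.4638, -0.0607, 0.1439]
eef_rot: [0.545, 0.451, -0.543, 0.452]
ft_force: [-0.5, -0.2, -0.1]
width: 0.0509
```

```bash
python3 - <<'E'
from h import *
np.set_printoptions(precision=4,suppress=True)
a=r.camera('side'); b=r.camera('top')
cv2.imwrite('pics/s10.png',cv2.resize(a[100:300,220:440],None,fx=3,fy=3,interpolation=3)[:,:,::-1]);cv2.imwrite('pics/t10.png',cv2.resize(b[150:330,180:400],None,fx=3.3,fy=3.3,interpolation=3)[:,:,::-1])
for n,I in (('side',a),('top',b)):
    h=cv2.cvtColor(np.ascontiguousarray(I),cv2.COLOR_RGB2HSV); m=cv2.inRange(h,(23,140,120),(35,255,255))
    for c in blobs(m,40): print(n,cv2.contourArea(c),cen(c), onz(n,[cen(c)],.088))
M=masks(b)
for c in blobs(M['orange'],300): q=quad(c); print(q.tolist()); print(onz('top',q,.0035)[:,:2],onz('top',q,.024)[:,:2])
for c in blobs(M['green'],1000): print('g',quad(c).tolist())
rel([.499,.1275,.10],[.983,-.184,0])
E
```

```text
side 46.5 [351.0466 211.6774] [[0.5002 0.129  0.088 ]]
side 46.0 [234.808  277.3732] [[0.6824 0.3241 0.088 ]]
top 88.5 [276.6685 266.9416] [[0.5013 0.1304 0.088 ]]
[[330.0, 252.0], [321.0, 299.0], [263.0, 286.0], [292.0, 245.0]]
[[0.5255 0.0255]
 [0.4326 0.043 ]
 [0.4576 0.1578]
 [0.5389 0.1009]] [[0.5263 0.0276]
 [0.4353 0.0447]
 [0.4598 0.1571]
 [0.5394 0.1014]]
g [[303.0, 161.0], [285.0, 279.0], [184.0, 264.0], [202.0, 148.0]]
t 16.5667 pos [ 0.4625 -0.0607  0.1421] F [ 0.01  0.79 -0.9 ] w 0.05123451937604418
axes x,y,z (cols)
 [[-0.001  0.983 -0.185]
 [ 0.    -0.185 -0.983]
 [-1.    -0.001 -0.   ]]
shift cm [  4.21   0.11 -19.17]
twist units -0.01130787692831135
twist units 35.98869212307169
```

View pics/s10.png

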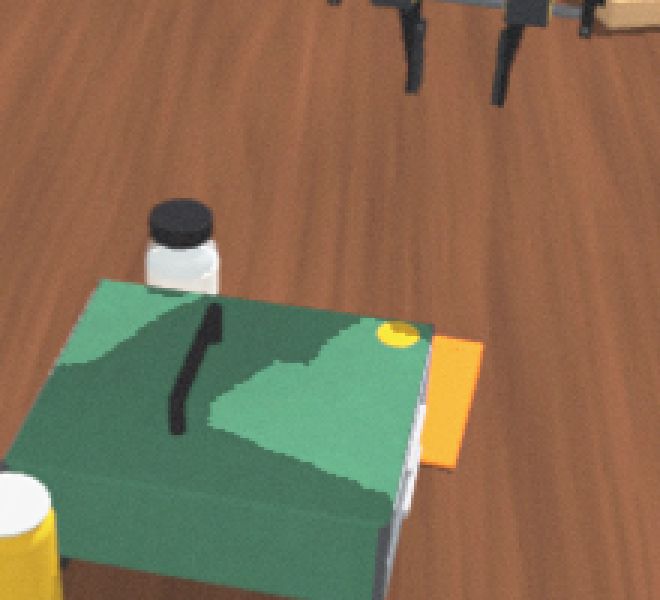

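View pics/t10.png

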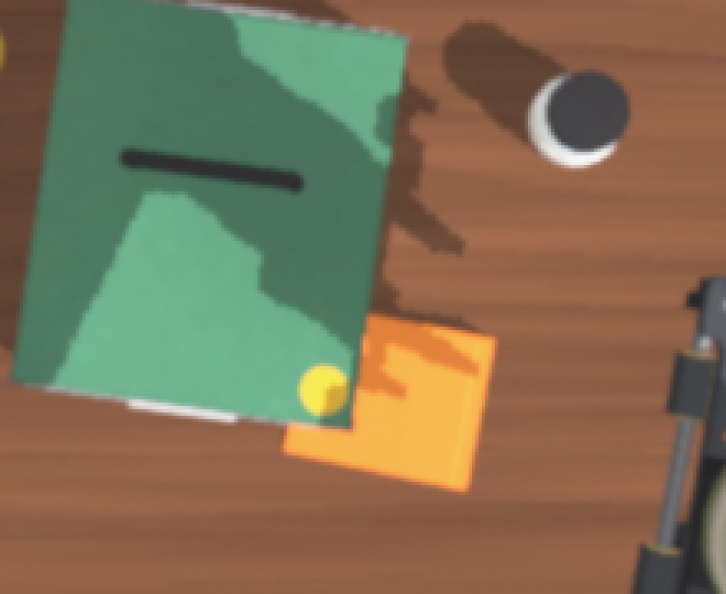

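The chest outline is unchanged, with the dot at crop (324,390) in the top view; its mask is only clipped by shadow. The wedge sits under the corner with its thin corner at crop (284,452). Now the check press.

Request:
{"fn": "drive_tool", "kwargs": {
  "motion": [
    [0,0.1,-4,0],
    [0,0.1,-8,0],
    [0,0.1,-12,0],
    [0,0.1,-16,0],
    [0,0.1,-19,0],
    [1,0.1,-19.2,0],
    [3,0.1,-19.2,0],
    [5,0.1,-19.2,0],
    [6,0.1,-19.2,0],
    [6.2,0.1,-19.2,0],
    [6.2,0.1,-19.2,0],
    [6.2,0.1,-19.2,0]
  ],
  "grip": 255
}}

```text
time: 17.57
ee_pos: [0.5, 0.1275, 0.0814]
eef_rot: [0.545, 0.451, -0.544, 0.451]
ft_force: [-0.3, 1.2, -0.6]
width: 0.0007
```

Request:
{"fn": "drive_tool", "kwargs": {
  "motion": [
    [0.2,0,0,0],
    [0.4,0,0,0],
    [0.6,0,0,0],
    [0.7,0,0,0],
    [0.7,0,0,0]
  ]
}}

```text
time: 17.98
ee_pos: [0.4996, 0.1278, 0.0738]
eef_rot: [-0.544, -0.451, 0.544, -0.451]
ft_force: [-0.2, -0.2, 0.1]
width: 0.0004
```

Request:
{"fn": "drive_tool", "kwargs": {
  "motion": [
    [0.1,0,0,0],
    [0.2,0,0,0],
    [0.3,0,0,0],
    [0.3,0,0,0]
  ]
}}

```text
time: 18.32
ee_pos: [0.4996, 0.1277, 0.0707]
eef_rot: [-0.544, -0.451, 0.544, -0.451]
ft_force: [0.1, 0.4, -0.4]
width: 0.0003
```

Request:
{"fn": "drive_tool", "kwargs": {
  "motion": [
    [0.1,0,0,0],
    [0.1,0,0,0]
  ]
}}

```text
time: 18.48
ee_pos: [0.4998, 0.1277, 0.0699]
eef_rot: [0.544, 0.451, -0.544, 0.451]
ft_force: [0.3, 0.4, -0.1]
width: 0.0005
```

Request:
{"fn": "drive_tool", "kwargs": {
  "motion": [
    [0.1,0,0,0],
    [0.1,0,0,0]
  ]
}}

```text
time: 18.65
ee_pos: [0.4998, 0.1278, 0.0698]
eef_rot: [0.544, 0.451, -0.544, 0.451]
ft_force: [-3.5, -1.8, 11.7]
width: 0.0004
```

Request:
{"fn": "drive_tool", "kwargs": {
  "motion": [
    [0.05,0,0,0],
    [0.05,0,0,0],
    [0.05,0,0,0]
  ]
}}

```text
time: 18.9
ee_pos: [0.4998, 0.1278, 0.0697]
eef_rot: [0.545, 0.452, -0.544, 0.451]
ft_force: [-7.5, -2.7, 17.0]
width: 0.0001
```

Pressed to 17 N, more than twice the rock force, the corner stayed at 0.0697–0.0699. Before, it sank 6 mm under 6 N. Now I'll move clear and take final pictures.

Request:
{"fn": "drive_tool", "kwargs": {
  "motion": [
    [-0.3,0,0,0],
    [-1,0,0,0],
    [-4,0,0,0],
    [-8,0,0,0],
    [-12,0,0,0],
    [-14,0,4,0],
    [-14,0,8,0],
    [-14,0,12,0],
    [-14,0,16,0],
    [-14,0,20,0],
    [-14,0,24,0],
    [-14,0,28,0],
    [-14,0,28,0],
    [-14,0,28,0]
  ]
}}

```text
time: 20.07
ee_pos: [0.4473, -0.1496, 0.2088]
eef_rot: [0.546, 0.45, -0.545, 0.45]
ft_force: [0.4, 0.7, 0.4]
width: 0.0007
```

```bash
python3 - <<'E'
from h import *
np.set_printoptions(precision=4,suppress=True)
a=r.camera('side'); b=r.camera('top')
cv2.imwrite('pics/s11.png',a[:,:,::-1]);cv2.imwrite('pics/t11.png',b[:,:,::-1])
for n,I,f in (('side',a,'side0'),('top',b,'top0')):
    ref=cv2.imread(f'pics/{f}.png')[:,:,::-1]
    for nm,J in (('before',ref),('now',I)):
        J=np.ascontiguousarray(J)
        h=cv2.cvtColor(J,cv2.COLOR_RGB2HSV); m=cv2.inRange(h,(22,130,100),(35,255,255))
        print(n,nm,[cen(c).round(2).tolist() for c in blobs(m,40)],'green',[quad(c).tolist() for c in blobs(cv2.inRange(h,(65,60,30),(90,255,255)),2000)])
    g0=cv2.cvtColor(np.ascontiguousarray(ref),cv2.COLOR_RGB2GRAY);g1=cv2.cvtColor(np.ascontiguousarray(I),cv2.COLOR_RGB2GRAY)
    P={'side':[[362,208],[262,198],[352,211],[281,188]],'top':[[286,279],[302,162],[202,148],[184,265],[278,268],[355,184]]}[n]
    p=np.array(P,np.float32).reshape(-1,1,2); q,st,e=cv2.calcOpticalFlowPyrLK(g0,g1,p,None,winSize=(15,15)); print('flow',(q-p).reshape(-1,2),st.ravel())
s=r.read_state();print(s['time'],s['ee_pos'],s['ft_force'])
E
```

```text
side before [[226.0, 303.41], [352.35, 210.89]] green [[[364.0, 208.0], [343.0, 303.0], [207.0, 279.0], [254.0, 193.0]]]
side now [[225.96, 303.39], [352.39, 210.93]] green [[[364.0, 208.0], [343.0, 304.0], [208.0, 279.0], [254.0, 193.0]]]
flow [[-20.9224  10.3093]
 [  0.0015   0.1312]
 [  0.0065  -0.045 ]
 [ -0.0063  -0.042 ]] [1 1 1 1]
top before [[168.88, 165.82], [277.67, 267.82]] green [[[303.0, 161.0], [286.0, 279.0], [183.0, 265.0], [201.0, 147.0]]]
top now [[167.26, 164.92], [277.74, 267.74]] green [[[303.0, 161.0], [286.0, 280.0], [183.0, 265.0], [201.0, 147.0]]]
flow [[  36.8558   20.2946]
 [ -22.1587   53.1846]
 [   1.4833    5.114 ]
 [  99.0816 -101.8804]
 [   0.0483    0.0139]
 [   0.1678   -0.114 ]] [1 1 1 1 1 1]
20.1667 [ 0.448  -0.1467  0.2085] [-0.5     0.3732  0.4529]
```

View pics/s11.png

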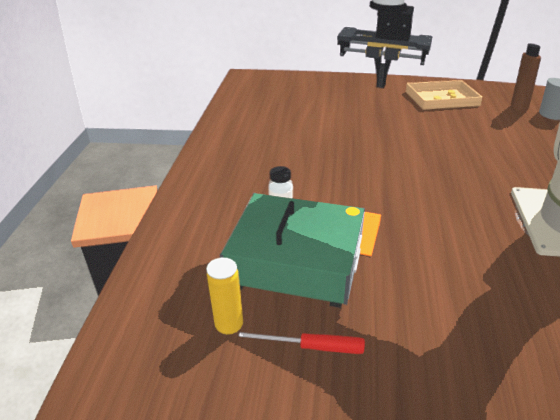

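View pics/t11.png

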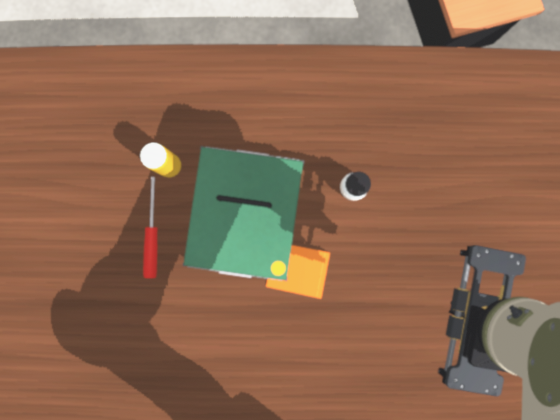

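The dot is within 0.1 px of its starting position in both views: side (352.4,210.9), top (277.7,267.7). The chest therefore stands where it did, and level. The wedge is under its corner, the bystanders haven't moved and the arm is clear.

```bash
python3 -c "
from bench import r
print(r.close_job())"
```

```text
the job is handed in; nothing more can be done
None
```

The chest now stands level with the orange wedge snug under its short foot. I handed the job in at about 20 s, with the arm clear and touching nothing.

- **First press:** the dot's corner sank about 6–6.5 mm under roughly 6 N until the foot met the bench. I went on too long at the bottom, and that press reached about 50 N at the fingertips. The chest did not move.
- **Wedge:** I pushed it straight in, thin edge first. It slid at about 1–2 N, then resisted with 18 N over the last 2 mm.
- **Second press:** the corner held firm at 17 N, moving only 0.1–0.2 mm.
- **Final pictures:** the dot is within 0.1 px of where it started in both views. The jar, can and screwdriver are where they were.

Two readings disagreed:
- **Fingertip height:** contact and camera put the tips 19 mm above the reported tool position, not 19 mm below it as stated. I set my heights from the contact.
- **Foot gap:** the rocking stroke suggested about 6–6.5 mm, but the wedge is about 8–8.5 mm high where it became snug. I went by the resistance and the second press, and did not find the cause.

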